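# Fetch the flat plate onto the feeding stand

### The job

The shallow plate lies flat on the pine shelf with no room to get a finger under its rim: slide it along, without lifting it, until its rim sticks out well past the cork edge at the shelf's free end (the right-hand end seen from the robot, on the stand's side) (by about a third of the plate's width), then pinch the overhanging rim, lift the plate off and set it down gently in the middle of the round top of the wooden feeding stand, and let go. Keep the plate roughly level all the way and leave the rack, tin, jar and spoon where they are.

Things in the scene. Friction and masses are not known exactly. Their poses are not given: they have to be found in the camera images.
- plate: Loose shallow round white plate lying on the shelf (not those in the rack). Rim 150 mm across, 23 mm above its underside; flat foot 104 mm across; from it the wall, 5 mm thick, flares straight up and outward at 45 degrees to the rim (33 mm along the slope). 0.3 kg, balanced about its middle. Origin: centre of the underside; z up along its axis.
- shelf: Fixed pine shelf, a 22 mm board with its top 130 mm above the worktop. Origin: on the worktop (z = 0) under the middle of the cork edge of its right-hand end; x points inward along the shelf (to the left), square to that end, which is at x = 0; z up; y towards the robot. 560 mm long, y = -130 to +130 mm; tiles behind (y = -130) stand 28 mm above the board. Other things stand beyond x = 280.
- stand: The fixed wooden feeding stand on the worktop to the right of the shelf: a round foot 130 mm across, a thin stem (40 mm) and a flat round top 80 mm across with a rubber pad, 110 mm above the worktop. Origin: centre of the underside; z up.
- rack: Bystander: slotted wooden rack holding three upright plates, 120 x 144 mm, 160 mm tall. Origin: centre of its underside.
- tin: Bystander: closed aluminium tin, 70 mm across, 65 mm tall. Origin: centre of its underside.
- jar: Bystander: amber glass treat jar, 80 mm across, 100 mm tall, its round flap lid standing open behind it (to 165 mm). Origin: centre of its underside.
- spoon: Bystander: yellow plastic spoon, 150 mm long, lying on the shelf. Origin: near its middle.
There are look-alikes about, which are no part of the job. Of the things shaped like the plate, the white one is meant. Of the things that look like the stand, take the one that is nearest to the robot's base at the start.

How it is judged:
By the outcome, as a careful person would: the job done as asked, in the order asked, and still so for the second after the job is handed in, with the robot touching nothing.
It also fails if it takes over 64 s, if anything falls off the work surface, if the arm or the gripper's body presses on something with over 40 N, if the wrist force passes 120 N, or if a joint passes its speed limit or range.

### The arm

A 6-joint arm with a two-finger parallel gripper is mounted at the origin on the work surface. World frame = base frame: x ahead of the robot, y to its left, z up, the work surface at z = 0. Lengths are in m, angles in rad, forces in N, time in s.
With the tool pointing down it reaches from about 0.25 to 0.85 m from the base axis. Payload 12.5 kg.
Tool frame: the origin (TCP) lies at the very end of the fingers, on their centre line; the grasp point (between the pads) lies 19 mm behind it; z points along the fingers, y is the direction in which the jaws open and shut (so a half turn about z gives the same grasp; the last joint's range is limited). The gripper opens to 93 mm and grips with 3 to 60 N. Pads are 15 mm wide; open, the fingers measure 128 mm over their backs; the gripper's body (75 mm by 188 mm) begins 65 mm behind the grasp point.
Start: joints at [-1.325, 0.351, 1.652, -0, 1.139, -0.085], TCP at [0.179, -0.52, 0.219] pointing down, gripper open.
Joint ranges: [-2.75, 2.75], [-0.79, 2.1], [0.01, 2.65], [-1.57, 4.71], [0.07, 3.14], [-2.87, 2.87]. Speed limits (rad/s): [2.22, 2.22, 2.79, 3.14, 3.14, 3.14].

### API

Orientations are given as a unit quaternion [x, y, z, w].
In Python, from plant import env gives the robot as it stands.
- The arm moves only by the tool send_rows, never from a script. Its argument "commands" is a list of rows, each a list of 4 numbers: the shift along the world's x, y, z in units of 30 mm (1.0 is 30 mm), then the turn about the world's z in degrees. A call has 1 to 10 rows; each row is the pose to reach, as a shift and turn from the pose measured when the call began; what a row does not reach only later rows make up. A row lasts 1/8 s, in which the tool goes at most 62.5 mm and 10.7 degrees, less where a joint would pass 70% of its speed; a pose out of reach is approached as far as the arm can. A call with a gripper value outside its range is refused whole. "gripper" is the gripper's target within -1 to 1 (shut at 1, half-way at 0, fully open at -1), set as the call begins (left out, the last holds). The fingers move at their own pace and stop on an object; "squeeze" is the grip in N (left out, the last holds). Time passes only in rows, so rows that repeat a pose let the fingers close. It gives the time, the measured TCP pose, the force and the opening at its end, in the units of the state.
- env.state(): the state, without advancing time (a new reading comes with each control period).
- env.grab_frame(name): name is "scene" or "top" or "wrist"; returns a dict with "pixels" (400x640x3 uint8, red, green, blue), "fovy" (degrees; the focal length in pixels is half the picture's height over the tangent of half this angle, whatever the lens; pixels are square), "cx", "cy" (the principal point, pixels), "xyz" and "orientation" of the camera in the world; the wrist camera has in their place "hand_eye" (4x4, takes a point from camera to tool coordinates, whose origin is the TCP and whose axes are the flange's). Camera axes: x right, y up, looking along -z (the intrinsics and any distortion apply to the point x, -y, -z); pixel columns grow to the right and rows downward; lengths in m; the calibration is good to about 2 mm. A picture is of the moment at which its call begins: read the wrist's pose just before it. There is no depth.
- env.finish_job(): hands the job in, once; it reports no verdict.
The state is a dict: "time": time; "q": joint angles; "qvel": joint speeds; "effort": joint torques, N m; "tool_pos": TCP position; "eef_rot": TCP orientation; "force": force on the tool from outside, world axes, zero at the start; "wrist_torque": the same for the moment, N m; "gripper_width": opening from 0.0 (shut) to 1.0 (fully open).
Only numpy, scipy, OpenCV 4.12 (cv2) and the standard library are available. Lean on these libraries where they do the work, as an engineer would, in place of code of your own. Each camera call takes 0.05 s, during which the arm holds its last target. There are 200 camera calls.

## Working session

There is one attempt and no reset: what is moved stays moved. The work goes in short steps, Python scripts to look and compute and a tool call to move; the robot and the scene stay as the last step left them, time stands still between calls to the robot, and variables do not carry over. Pictures are saved under pics/ and viewed, about 8 in all and at most 12, crops included, and the job is handed in when it is done.

Besides the shell and the picture viewer there is one more tool, called after "Call:" in YAML: its name, and indented under it one key for each argument. send_rows: Moves the arm, as the interface text tells. Its arguments: {"type":"object","properties":{"commands":{"type":"array"},"gripper":{"type":"number"},"squeeze":{"type":"number"}},"required":["commands"]}

```bash
ls; mkdir -p pics; cat > h.py <<'E'
import numpy as np, cv2
from scipy.spatial.transform import Rotation as R
from plant import env
def shot(name,out):
    s=env.state(); f=env.grab_frame(name)
    cv2.imwrite(f'pics/{out}.png',f['pixels'][:,:,::-1])
    import pickle; pickle.dump((s,f),open(f'pics/{out}.pkl','wb')); return s,f
def load(out):
    import pickle; return pickle.load(open(f'pics/{out}.pkl','rb'))
def cam(s,f):
    if 'hand_eye' in f:
        T=np.eye(4);T[:3,:3]=R.from_quat(s['eef_rot']).as_matrix();T[:3,3]=s['tool_pos'];M=T@np.array(f['hand_eye']);return M[:3,:3],M[:3,3]
    return R.from_quat(f['orientation']).as_matrix(),np.array(f['xyz'])
def pix2z(s,f,u,v,z):
    Rm,p=cam(s,f); fl=200/np.tan(np.radians(f['fovy'])/2)
    x=np.array([[[u,v]]],float); K=np.array([[fl,0,f['cx']],[0,fl,f['cy']],[0,0,1.]])
    d=np.array(f.get('distortion',np.zeros(5)),float)
    a=cv2.undistortPoints(x,K,d)[0,0]
    r=Rm@np.array([a[0],-a[1],-1]); return p+r*(z-p[2])/r[2]
E
python3 - <<'E'
from h import *
for n in ['scene','top','wrist']:
    s,f=shot(n,n+'0'); print(n,{k:v for k,v in f.items() if k!='pixels'})
print(s)
E
```

```text
pics
scene {'fovy': 44.879440697149164, 'cx': 321.96613483898494, 'cy': 202.03825103408417, 'xyz': array([1.54628105, 0.61862627, 1.53632181]), 'orientation': array([0.16435981, 0.27973975, 0.81897909, 0.47329143])}
top {'fovy': 50.54766992739615, 'cx': 318.2848602372704, 'cy': 198.27412871199823, 'xyz': array([0.44296335, 0.07815618, 1.6316688 ]), 'orientation': array([ 0.02957324, -0.02692546, -0.70232193,  0.71073507])}
wrist {'fovy': 71.53251914619361, 'cx': 320.6531948658275, 'cy': 201.8009637091017, 'hand_eye': array([[ 9.08659479e-04,  9.69641323e-01,  2.44529914e-01,
         6.74970465e-02],
       [ 9.99999587e-01, -8.84298898e-04, -2.09407302e-04,
        -8.58102921e-04],
       [ 1.31875603e-05,  2.44530003e-01, -9.69641726e-01,
        -1.65483377e-01],
       [ 0.00000000e+00,  0.00000000e+00,  0.00000000e+00,
         1.00000000e+00]])}
{'time': 0.1, 'q': array([-1.32459833e+00,  3.51147692e-01,  1.65232638e+00, -1.22700401e-05,
        1.13909222e+00, -8.45789514e-02]), 'qvel': array([-0.00130581, -0.00062415, -0.00205615, -0.00025159,  0.00182236,
        0.00017938]), 'effort': array([ 2.01502862e-04, -4.98026311e+01, -2.85704988e+01,  6.99600368e-02,
        2.38214002e-02, -4.79553864e-05]), 'tool_pos': array([ 0.17858879, -0.51988991,  0.21818706]), 'eef_rot': array([ 9.86353933e-01,  1.64638030e-01, -4.48495766e-05, -4.84781176e-04]), 'force': array([-0.75771805, -0.3634914 , -0.60059473]), 'wrist_torque': array([-0.01938378,  0.02389317, -0.01751804]), 'gripper_width': 0.9998483892279922}
```

View pics/top0.png

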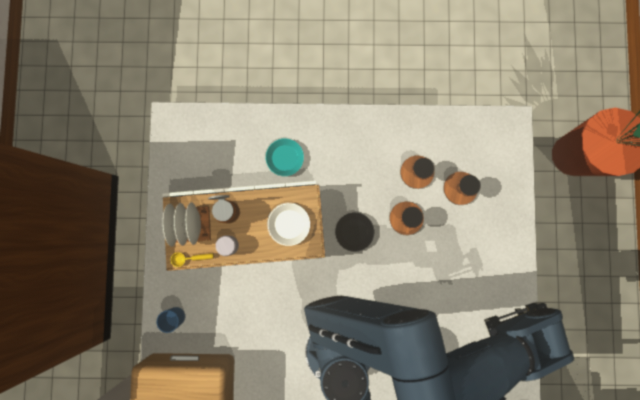

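View pics/scene0.png

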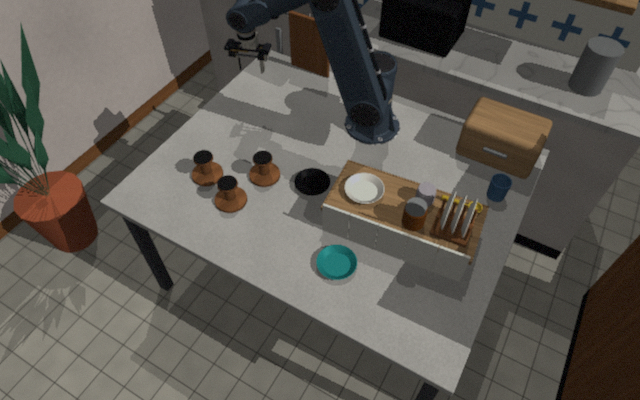

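The top view shows the white plate at about (290,223). The shelf's free end runs (320,185) to (326,258), with a black dish at (355,232) just beyond it. The three stands have tops at (424,167), (469,185) and (411,217), and the last is nearest the base. I'll enlarge this area.

```bash
python3 - <<'E'
from h import *
im=cv2.imread('pics/top0.png')[150:280,240:440]
cv2.imwrite('pics/c1.png',cv2.resize(im,None,fx=4,fy=4,interpolation=cv2.INTER_CUBIC))
E
```

```text
(no output)
```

View pics/c1.png

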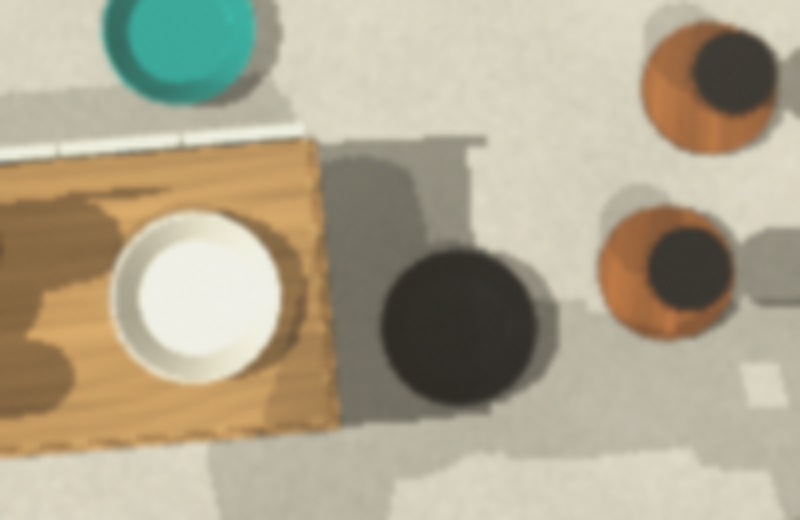

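Crop c1 shows the plate rim centre at (289,224.3), the shelf end corners at (319,185) and (325,256.3), and the near stand's top at (412.5,217). The black dish lies on the worktop at (354.8,231.5).

```bash
python3 - <<'E'
from h import *
s,f=load('top0')
for n,u,v,z in [('plate',289,224.3,.153),('far corner',319,185,.13),('near corner',325,256.3,.13),('stand',412.5,217,.11),('stand2',423.8,168,.11),('stand3',469,185,.11),('black',354.8,231.5,.023),('plate rimL',268,224.3,.153),('plate rimR',310.2,224.3,.153)]:
    print(n,pix2z(s,f,u,v,z).round(4))
E
```

```text
plate [0.4692 0.1854 0.153 ]
far corner [0.6107 0.0825 0.13  ]
near corner [0.3587 0.0584 0.13  ]
stand [ 0.5014 -0.2543  0.11  ]
stand2 [ 0.6793 -0.2962  0.11  ]
stand3 [ 0.6193 -0.4587  0.11  ]
black [ 0.4472 -0.0548  0.023 ]
plate rimL [0.4683 0.2586 0.153 ]
plate rimR [0.47   0.1115 0.153 ]
```

Call:
send_rows:
  commands:
    - [0, 0, 1, 0]
    - [0, 0, 2, 0]
    - [0.5, -1.5, 2, 0]
    - [1, -3, 2, 0]
    - [1.5, -4.5, 2, 0]
    - [2, -6, 2, 0]
    - [2.5, -7.5, 2, 0]
    - [3, -9, 2, 0]
    - [3.5, -10.5, 2, 0]
    - [3.5, -10.5, 2, 0]

```text
time: 1.4
tool_pos: [0.2822, -0.8312, 0.2772]
eef_rot: [0.986, 0.165, 0.0, 0.0]
force: [0.7, -1.2, 0.1]
gripper_width: 0.999
```

```bash
python3 - <<'E'
from h import *
s=env.state(); print(s['time'],s['q'],s['tool_pos'],R.from_quat(s['eef_rot']).as_matrix().round(3))
E
```

```text
1.4 [-1.29657215e+00  1.18151790e+00  4.11239976e-02  1.21619140e-04
  1.91804650e+00 -5.64417778e-02] [ 0.28215267 -0.83116066  0.2771869 ] [[ 0.946  0.325  0.   ]
 [ 0.325 -0.946 -0.001]
 [ 0.     0.001 -1.   ]]
```

Call:
send_rows:
  commands:
    - [1, -3, 1, 0]
    - [2, -6, 1, 0]
    - [3, -9, 1, 0]

```text
time: 1.78
tool_pos: [0.2874, -0.8489, 0.2612]
eef_rot: [0.986, 0.165, 0.004, 0.023]
force: [0.3, -0.2, -0.1]
gripper_width: 1.0
```

```bash
python3 - <<'E'
from h import *
s=env.state(); print(s['time'],s['q'],s['tool_pos'],R.from_quat(s['eef_rot']).as_matrix().round(3))
E
```

```text
1.775 [-1.2969769   1.21188612  0.01664375  0.00251172  1.86722468 -0.05610698] [ 0.28743595 -0.84893441  0.26119792] [[ 0.946  0.324  0.015]
 [ 0.325 -0.945 -0.043]
 [-0.     0.046 -0.999]]
```

Call:
send_rows:
  commands:
    - [2, -6, 2, 0]
    - [2, -6, 2, 0]
    - [3, -9, 3, 0]
    - [3, -9, 3, 0]
    - [3, -9, 3, 0]
    - [3, -9, 3, 0]
    - [3, -9, 3, 0]
    - [3, -9, 3, 0]

```text
time: 2.78
tool_pos: [0.2904, -0.8605, 0.2634]
eef_rot: [0.985, 0.164, 0.007, 0.045]
force: [-0.1, -0.4, 0.1]
gripper_width: 1.002
```

```bash
cat > st.py <<'E'
from h import *
s=env.state(); print(s['time'],s['q'].round(3),s['tool_pos'].round(4),'\n',R.from_quat(s['eef_rot']).as_matrix().round(3),s['force'].round(1),s['gripper_width'])
E
python3 st.py
```

```text
2.775 [-1.298  1.212  0.013  0.005  1.826 -0.057] [ 0.2904 -0.8605  0.2634] 
 [[ 0.946  0.323  0.029]
 [ 0.325 -0.942 -0.085]
 [-0.     0.09  -0.996]] [-0.1 -0.4  0.1] 1.0022037140868514
```

Call:
send_rows:
  commands:
    - [1, -3, 0, 0]
    - [2, -6, 0, 0]
    - [3, -9, 0, 0]

```text
time: 3.15
tool_pos: [0.2973, -0.8826, 0.2267]
eef_rot: [0.984, 0.164, 0.011, 0.066]
force: [-0.4, 0.7, 0.5]
gripper_width: 1.0
```

Call:
send_rows:
  commands:
    - [1, -3, 0, 0]
    - [2, -6, 0, 0]

```text
time: 3.4
tool_pos: [0.3027, -0.8999, 0.2035]
eef_rot: [0.983, 0.164, 0.014, 0.087]
force: [-0.2, 0.0, 0.7]
gripper_width: 1.0
```

Call:
send_rows:
  commands:
    - [1, -3, 0, 0]

```text
time: 3.52
tool_pos: [0.3068, -0.9125, 0.1926]
eef_rot: [0.981, 0.164, 0.017, 0.105]
force: [0.3, -1.1, 0.1]
gripper_width: 1.001
```

Call:
send_rows:
  commands:
    - [1, -3, 0, 0]
    - [2, -6, 0, 0]
    - [3, -9, 0, 0]

```text
time: 3.9
tool_pos: [0.3122, -0.9296, 0.1663]
eef_rot: [0.978, 0.163, 0.02, 0.127]
force: [-0.1, 0.2, 1.0]
gripper_width: 1.006
```

```bash
python3 st.py
```

```text
3.9 [-1.298  1.33   0.013  0.013  1.542 -0.057] [ 0.3122 -0.9296  0.1663] 
 [[ 0.946  0.314  0.081]
 [ 0.325 -0.915 -0.241]
 [-0.001  0.255 -0.967]] [-0.1  0.2  1. ] 1.00623909779495
```

Call:
send_rows:
  commands:
    - [1, -3, 1.5, 0]
    - [1, -3, 1.5, 0]

```text
time: 4.15
tool_pos: [0.3146, -0.9373, 0.1924]
eef_rot: [0.975, 0.163, 0.024, 0.15]
force: [-0.8, -0.7, 0.1]
gripper_width: 1.0
```

Call:
send_rows:
  commands:
    - [1, -3, 1, 0]
    - [1, -3, 1, 0]

```text
time: 4.4
tool_pos: [0.3178, -0.9474, 0.2037]
eef_rot: [0.971, 0.162, 0.028, 0.173]
force: [-0.2, 0.6, -0.1]
gripper_width: 1.004
```

Call:
send_rows:
  commands:
    - [1, -3, 1, 0]
    - [1, -3, 1, 0]

```text
time: 4.65
tool_pos: [0.321, -0.9573, 0.2136]
eef_rot: [0.967, 0.161, 0.031, 0.194]
force: [-0.2, 0.1, -0.1]
gripper_width: 1.005
```

Call:
send_rows:
  commands:
    - [1, -3, 1, 0]
    - [1, -3, 1, 0]

```text
time: 4.9
tool_pos: [0.3241, -0.9671, 0.223]
eef_rot: [0.962, 0.161, 0.035, 0.216]
force: [0.4, 0.3, 0.5]
gripper_width: 1.002
```

Call:
send_rows:
  commands:
    - [1, -3, 1, 0]
    - [1, -3, 1, 0]

```text
time: 5.15
tool_pos: [0.3272, -0.9768, 0.2323]
eef_rot: [0.957, 0.16, 0.038, 0.237]
force: [-1.1, 0.2, -0.2]
gripper_width: 0.999
```

Call:
send_rows:
  commands:
    - [1, -3, 1, 0]
    - [1, -3, 1, 0]

```text
time: 5.4
tool_pos: [0.3303, -0.9862, 0.2411]
eef_rot: [0.952, 0.159, 0.041, 0.258]
force: [0.5, 0.7, -0.2]
gripper_width: 1.001
```

```bash
python3 st.py
```

```text
5.4 [-1.299  1.279  0.013  0.027  1.322 -0.059] [ 0.3303 -0.9862  0.2411] 
 [[ 0.946  0.281  0.161]
 [ 0.324 -0.816 -0.479]
 [-0.004  0.505 -0.863]] [ 0.5  0.7 -0.2] 1.0005696313251555
```

Call:
send_rows:
  commands:
    - [1, -3, 0.7, 0]
    - [1, -3, 0.7, 0]

```text
time: 5.65
tool_pos: [0.3337, -0.9967, 0.242]
eef_rot: [0.946, 0.158, 0.044, 0.278]
force: [0.7, 0.2, -1.1]
gripper_width: 0.999
```

Call:
send_rows:
  commands:
    - [1, -3, 0.7, 0]
    - [1, -3, 0.7, 0]

```text
time: 5.9
tool_pos: [0.3369, -1.0067, 0.2432]
eef_rot: [0.941, 0.157, 0.047, 0.297]
force: [-0.2, -0.3, -0.9]
gripper_width: 0.999
```

Call:
send_rows:
  commands:
    - [1, -3, 0.7, 0]
    - [1, -3, 0.7, 0]

```text
time: 6.15
tool_pos: [0.34, -1.0162, 0.2448]
eef_rot: [0.935, 0.156, 0.05, 0.316]
force: [-0.1, -0.6, -0.2]
gripper_width: 0.997
```

Call:
send_rows:
  commands:
    - [1, -3, 0.7, 0]
    - [1, -3, 0.7, 0]

```text
time: 6.4
tool_pos: [0.3429, -1.0251, 0.2469]
eef_rot: [0.928, 0.155, 0.053, 0.333]
force: [-0.5, -0.5, 0.3]
gripper_width: 1.0
```

Call:
send_rows:
  commands:
    - [1, -3, 0.7, 0]
    - [1, -3, 0.7, 0]

```text
time: 6.65
tool_pos: [0.3457, -1.0336, 0.2492]
eef_rot: [0.922, 0.154, 0.056, 0.351]
force: [-0.8, -0.6, 0.2]
gripper_width: 1.0
```

```bash
python3 st.py
```

```text
6.65 [-1.3    1.305  0.013  0.039  1.098 -0.064] [ 0.3457 -1.0336  0.2492] 
 [[ 0.946  0.244  0.211]
 [ 0.323 -0.706 -0.63 ]
 [-0.005  0.664 -0.747]] [-0.8 -0.6  0.2] 0.9995312747269066
```

Call:
send_rows:
  commands:
    - [1, -3, 0.7, 0]
    - [1, -3, 0.7, 0]

```text
time: 6.9
tool_pos: [0.3484, -1.0419, 0.2518]
eef_rot: [0.915, 0.153, 0.059, 0.368]
force: [0.4, 0.1, 0.5]
gripper_width: 1.0
```

Call:
send_rows:
  commands:
    - [1, -3, 0.7, 0]
    - [1, -3, 0.7, 0]

```text
time: 7.15
tool_pos: [0.3509, -1.0498, 0.2545]
eef_rot: [0.908, 0.151, 0.061, 0.385]
force: [0.1, -0.9, 0.2]
gripper_width: 1.001
```

Call:
send_rows:
  commands:
    - [-0.5, 2, 1, 0]
    - [-1, 4, 2, 0]
    - [-1, 6, 3, 0]
    - [-1, 8, 4, 8]
    - [-1, 10, 5, 16]
    - [-1, 12, 6, 24]
    - [-1, 12, 6, 32]
    - [-1, 12, 6, 32]

```text
time: 8.15
tool_pos: [0.3199, -0.6884, 0.4365]
eef_rot: [0.831, 0.396, 0.165, 0.354]
force: [0.3, -0.0, 0.1]
gripper_width: 0.998
```

```bash
python3 st.py
```

```text
8.15 [-1.363  0.321  1.368  0.624  0.876 -0.947] [ 0.3199 -0.6884  0.4365] 
 [[ 0.631  0.541  0.555]
 [ 0.776 -0.435 -0.458]
 [-0.006  0.72  -0.694]] [ 0.3 -0.   0.1] 0.9979942866589746
```

Call:
send_rows:
  commands:
    - [0.3, 1.7, -0.1, 7]
    - [0.5, 3.3, -0.2, 14]
    - [0.8, 5, -0.3, 21]
    - [1.1, 6.7, -0.4, 28]
    - [1.3, 8.3, -0.5, 35]
    - [1.6, 10, -0.6, 42]
    - [1.9, 11.7, -0.7, 49]
    - [2.1, 13.3, -0.8, 56]
    - [2.4, 15, -0.9, 63]
    - [2.7, 16.7, -1, 70]
  gripper: 1
  squeeze: 40

```text
time: 9.4
tool_pos: [0.4009, -0.186, 0.4068]
eef_rot: [0.452, 0.802, 0.339, 0.195]
force: [0.3, -1.0, 0.4]
gripper_width: 0.01
```

```bash
python3 st.py
```

```text
9.4 [-1.025 -0.104  1.916  0.819  1.397 -1.749] [ 0.4009 -0.186   0.4068] 
 [[-0.516  0.592  0.619]
 [ 0.857  0.363  0.367]
 [-0.007  0.72  -0.694]] [ 0.3 -1.   0.4] 0.00988864538213009
```

Call:
send_rows:
  commands:
    - [0.4, 1.9, -0.6, 7]
    - [0.8, 3.8, -1.2, 14]
    - [1.2, 5.7, -1.8, 21]
    - [1.6, 7.6, -2.4, 28]
    - [2.0, 9.5, -3, 35]
    - [2.4, 11.4, -3.5, 40]
    - [2.4, 11.4, -3.5, 40]

```text
time: 10.28
tool_pos: [0.4723, 0.1592, 0.301]
eef_rot: [0.148, 0.909, 0.385, 0.066]
force: [-0.2, -0.3, 0.8]
gripper_width: 0.003
```

```bash
python3 st.py
```

```text
10.275 [-0.187  0.091  1.992  0.909  1.126 -1.879] [0.4723 0.1592 0.301 ] 
 [[-0.948  0.217  0.233]
 [ 0.319  0.66   0.681]
 [-0.006  0.719 -0.695]] [-0.2 -0.3  0.8] 0.0033780233670230664
```

Call:
send_rows:
  commands:
    - [0, -0.1, -1.5, 0]
    - [0, -0.1, -3, 0]
    - [0, -0.1, -4, 0]
    - [0, -0.1, -4.5, 0]
    - [0, -0.1, -4.8, 0]
    - [0, -0.1, -4.8, 0]

```text
time: 11.02
tool_pos: [0.4725, 0.1556, 0.1572]
eef_rot: [0.148, 0.908, 0.385, 0.066]
force: [0.6, 0.3, -0.2]
gripper_width: 0.004
```

```bash
python3 st.py; python3 -c "
from h import *
s,f=shot('scene','s1'); cv2.imwrite('pics/s1c.png',cv2.resize(f['pixels'][110:270,230:430,::-1],None,fx=3.5,fy=3.5,interpolation=cv2.INTER_CUBIC))"
```

```text
11.025 [-0.195  0.345  2.123  1.106  0.923 -2.262] [0.4725 0.1556 0.1572] 
 [[-0.947  0.218  0.234]
 [ 0.32   0.659  0.68 ]
 [-0.006  0.719 -0.694]] [ 0.6  0.3 -0.2] 0.004074218159502237
```

View pics/s1c.png

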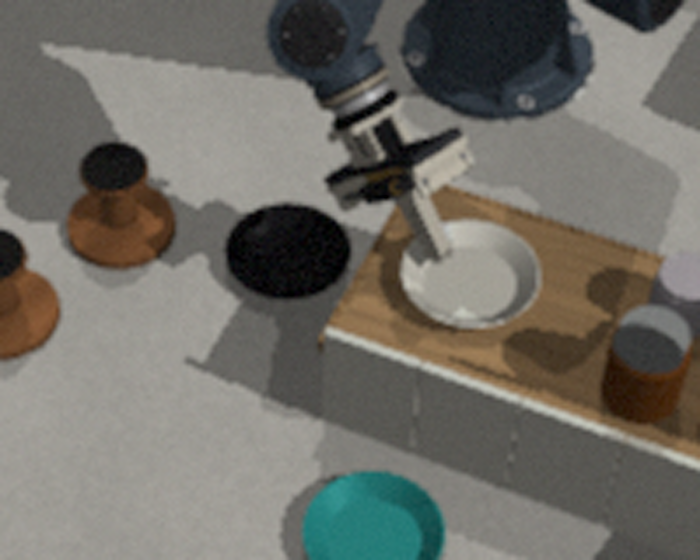

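Crop s1c shows the closed fingers inside the plate at about (440,255), near its right-hand inner wall. Now I'll push.

Call:
send_rows:
  commands:
    - [0.03, -0.3, 0, 0]
    - [0.06, -0.6, 0, 0]
    - [0.08, -0.9, 0, 0]
    - [0.11, -1.2, 0, 0]
    - [0.14, -1.5, 0, 0]
    - [0.17, -1.8, 0, 0]
    - [0.2, -2.1, 0, 0]
    - [0.23, -2.4, 0, 0]
    - [0.25, -2.65, 0, 0]
    - [0.25, -2.65, 0, 0]

```text
time: 12.32
tool_pos: [0.4803, 0.0758, 0.1576]
eef_rot: [0.148, 0.908, 0.385, 0.067]
force: [0.8, 0.4, 0.1]
gripper_width: 0.005
```

```bash
python3 st.py; python3 -c "
from h import *
s,f=shot('top','t1'); cv2.imwrite('pics/t1c.png',cv2.resize(f['pixels'][170:280,250:390,::-1],None,fx=5,fy=5,interpolation=cv2.INTER_CUBIC))"
```

```text
12.325 [-0.374  0.374  2.071  0.993  1.032 -2.308] [0.4803 0.0758 0.1576] 
 [[-0.947  0.218  0.235]
 [ 0.32   0.659  0.68 ]
 [-0.007  0.72  -0.694]] [0.8 0.4 0.1] 0.005241253163357611
```

View pics/t1c.png

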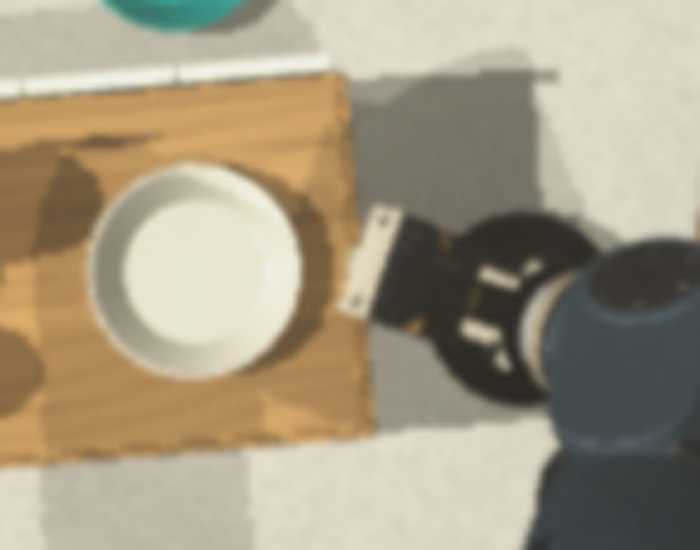

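The plate hasn't moved (centre still at (289,224)). The fingertips are slimmer than I assumed and passed over the rim, so I'll go back in and lower.

Call:
send_rows:
  commands:
    - [0, 0, 0.7, 0]
    - [-0.1, 1.3, 1, 0]
    - [-0.25, 2.7, 0.8, 0]
    - [-0.25, 2.7, 0.2, 0]
    - [-0.25, 2.7, -0.2, 0]
    - [-0.25, 2.7, -0.4, 0]
    - [-0.25, 2.7, -0.5, 0]
    - [-0.25, 2.7, -0.5, 0]

```text
time: 13.38
tool_pos: [0.4728, 0.1568, 0.1426]
eef_rot: [0.148, 0.908, 0.385, 0.067]
force: [-0.2, 0.2, -0.3]
gripper_width: 0.009
```

Call:
send_rows:
  commands:
    - [0.03, -0.3, 0, 0]
    - [0.06, -0.6, 0, 0]
    - [0.06, -0.6, 0, 0]

```text
time: 13.75
tool_pos: [0.475, 0.1379, 0.1428]
eef_rot: [0.149, 0.908, 0.385, 0.067]
force: [-0.3, -0.3, 0.3]
gripper_width: 0.006
```

```bash
python3 st.py
```

```text
13.75 [-0.236  0.381  2.121  1.107  0.928 -2.316] [0.475  0.1379 0.1428] 
 [[-0.947  0.218  0.236]
 [ 0.322  0.659  0.68 ]
 [-0.007  0.72  -0.694]] [-0.3 -0.3  0.3] 0.00609964515581218
```

Call:
send_rows:
  commands:
    - [0.02, -0.25, 0, 0]
    - [0.05, -0.5, 0, 0]
    - [0.07, -0.75, 0, 0]
    - [0.1, -1, 0, 0]
    - [0.12, -1.25, 0, 0]
    - [0.12, -1.25, 0, 0]

```text
time: 14.5
tool_pos: [0.4789, 0.0997, 0.1426]
eef_rot: [0.149, 0.908, 0.385, 0.067]
force: [0.1, -0.3, -0.2]
gripper_width: 0.006
```

```bash
python3 - <<'E'
from h import *
s,f=shot('top','t2')
hsv=cv2.cvtColor(f['pixels'],cv2.COLOR_RGB2HSV)
m=((hsv[...,1]<45)&(hsv[...,2]>120)).astype(np.uint8); m[:186]=0;m[262:]=0;m[:,:240]=0;m[:,330:]=0
n,l,st,c=cv2.connectedComponentsWithStats(m)
for i in range(1,n):
    if st[i,4]>200: print(st[i],c[i],pix2z(s,f,*(st[i,:2]+st[i,2:4]/2-.5),.153))
print(s['tool_pos'],s['force'])
E
```

```text
[ 284  202   40   41 1197] [302.66081871 222.00167084] [0.47777023 0.13495866 0.153     ]
[0.47890404 0.09968073 0.1426318 ] [ 0.07647842 -0.3157047  -0.18922994]
```

Call:
send_rows:
  commands:
    - [0.02, -0.25, 0, 0]
    - [0.05, -0.5, 0, 0]
    - [0.07, -0.75, 0, 0]
    - [0.1, -1, 0, 0]
    - [0.12, -1.2, 0, 0]
    - [0.13, -1.3, 0, 0]
    - [0.13, -1.3, 0, 0]

```text
time: 15.42
tool_pos: [0.4828, 0.0606, 0.1425]
eef_rot: [0.149, 0.908, 0.385, 0.067]
force: [-0.4, -0.6, 1.2]
gripper_width: 0.003
```

```bash
python3 - <<'E'
from h import *
s,f=shot('top','t3'); cv2.imwrite('pics/t3c.png',cv2.resize(f['pixels'][170:280,250:390,::-1],None,fx=5,fy=5,interpolation=cv2.INTER_CUBIC))
print(s['tool_pos'],s['force'])
E
```

```text
[0.48284841 0.06061975 0.14252444] [-0.37366364 -0.56222248  1.19088726]
```

View pics/t3c.png

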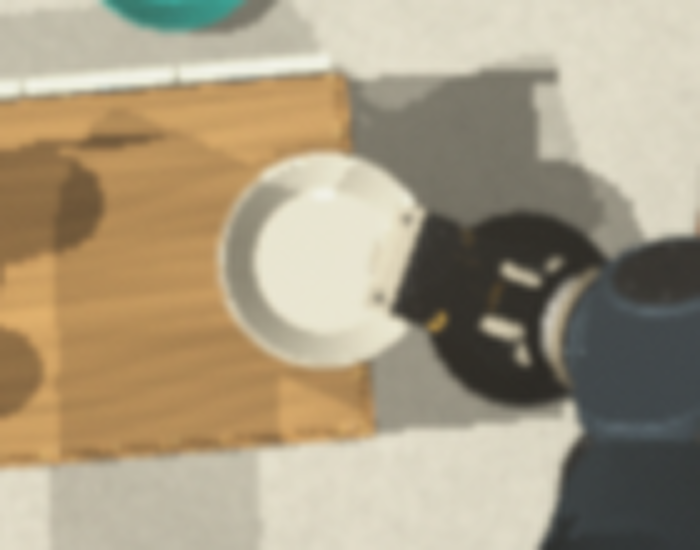

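Crop t3c shows the plate centre at (326,260), which is full-frame (315.2,222). That is about 25 mm inside the edge, so the rim overhangs about 50 mm. I'll withdraw and go to the pre-grasp pose outside the rim.

Call:
send_rows:
  commands:
    - [0, 0.2, 0.2, 0]
    - [0, 0.2, 1.2, 0]
    - [0, 0.2, 2.5, 0]
    - [-0.6, -1, 2.5, 0]
    - [-1.2, -2, 2.5, 0]
    - [-1.2, -2, 2, 0]

```text
time: 16.23
tool_pos: [0.447, -0.0006, 0.203]
eef_rot: [0.15, 0.909, 0.384, 0.069]
force: [1.2, -0.8, -0.4]
gripper_width: 0.008
```

Call:
send_rows:
  commands:
    - [0, 0, -0.4, 0]
    - [0, 0, -0.78, 0]
    - [0, 0, -0.78, 0]
    - [0, 0, -0.78, 0]
  gripper: 0.15

```text
time: 16.73
tool_pos: [0.4472, -0.0003, 0.1797]
eef_rot: [0.149, 0.909, 0.384, 0.069]
force: [-0.6, 0.5, 0.1]
gripper_width: 0.382
```

```bash
python3 - <<'E'
from h import *
import subprocess
exec(open('st.py').read())
s,f=shot('top','t4');s2,f2=shot('wrist','w4')
a=cv2.resize(f['pixels'][180:260,270:370,::-1],None,fx=5,fy=5,interpolation=cv2.INTER_CUBIC)
b=cv2.resize(f2['pixels'][:,:,::-1],None,fx=.45,fy=.45,interpolation=cv2.INTER_AREA)
c=np.zeros((400,800,3),np.uint8);c[:400,:500]=a;c[:180,500:788]=b
cv2.imwrite('pics/w4c.png',c)
E
```

```text
16.725 [-0.569  0.321  2.072  0.868  1.161 -2.347] [ 4.472e-01 -3.000e-04  1.797e-01] 
 [[-0.946  0.219  0.24 ]
 [ 0.324  0.661  0.677]
 [-0.01   0.718 -0.696]] [-0.6  0.5  0.1] 0.3820981492343026
```

View pics/w4c.png

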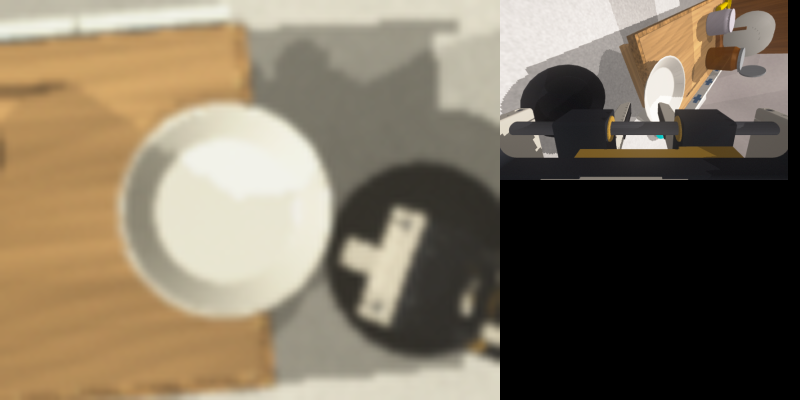

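The combined view w4c shows the plate alone at full-frame (315.1,221.9), unchanged. The open finger sits outside the rim and the plate edge lies between the fingers. I'll insert along the tool axis and close.

Call:
send_rows:
  commands:
    - [0.1, 0.35, -0.35, 0]
    - [0.2, 0.7, -0.7, 0]
    - [0.32, 1, -1, 0]
    - [0.4, 1.25, -1.25, 0]
    - [0.45, 1.41, -1.41, 0]
    - [0.45, 1.41, -1.41, 0]

```text
time: 17.58
tool_pos: [0.4606, 0.0422, 0.1373]
eef_rot: [0.149, 0.909, 0.384, 0.069]
force: [0.7, 0.4, 0.3]
gripper_width: 0.426
```

Call:
send_rows:
  commands:
    - [0, 0, 0, 0]
    - [0, 0, 0, 0]
    - [0, 0, 0, 0]
    - [0, 0, 0, 0]
    - [0, 0, 0, 0]
    - [0, 0, 0, 0]
  gripper: 1
  squeeze: 40

```text
time: 18.32
tool_pos: [0.4606, 0.0425, 0.1379]
eef_rot: [0.149, 0.908, 0.385, 0.069]
force: [-2.5, 1.2, 5.7]
gripper_width: 0.046
```

```bash
python3 st.py
```

```text
18.325 [-0.465  0.402  2.104  0.974  1.041 -2.405] [0.4606 0.0425 0.1379] 
 [[-0.946  0.217  0.239]
 [ 0.323  0.66   0.678]
 [-0.011  0.719 -0.695]] [-2.5  1.2  5.7] 0.046275974602052246
```

The fingers stopped at about 4.3 mm, so they are gripping the 5 mm wall. Lifting.

Call:
send_rows:
  commands:
    - [0, 0, 0.1, 0]
    - [0, 0, 0.3, 0]
    - [0, 0, 0.6, 0]
    - [0, 0, 1, 0]
    - [0, 0, 1.5, 0]
    - [0, 0, 2, 0]
    - [0, 0, 2.5, 0]
    - [0, 0, 2.5, 0]

```text
time: 19.32
tool_pos: [0.461, 0.0423, 0.214]
eef_rot: [0.148, 0.909, 0.384, 0.07]
force: [-0.1, -0.0, -4.1]
gripper_width: 0.04
```

```bash
python3 - <<'E'
from h import *
exec(open('st.py').read())
s,f=shot('scene','s5');s2,f2=shot('top','t5')
a=cv2.resize(f['pixels'][110:250,250:430,::-1],None,fx=2.8,fy=2.8,interpolation=cv2.INTER_CUBIC)
b=cv2.resize(f2['pixels'][180:260,290:370,::-1],None,fx=3.7,fy=3.7,interpolation=cv2.INTER_CUBIC)
c=np.zeros((392,800,3),np.uint8);c[:,:504]=a;c[:296,504:]=b[:, :296]
cv2.imwrite('pics/s5c.png',c)
E
```

```text
19.325 [-0.465  0.25   2.057  0.893  1.158 -2.227] [0.461  0.0423 0.214 ] 
 [[-0.946  0.216  0.241]
 [ 0.323  0.661  0.678]
 [-0.013  0.719 -0.695]] [-0.1 -0.  -4.1] 0.04023810561441739
```

View pics/s5c.png

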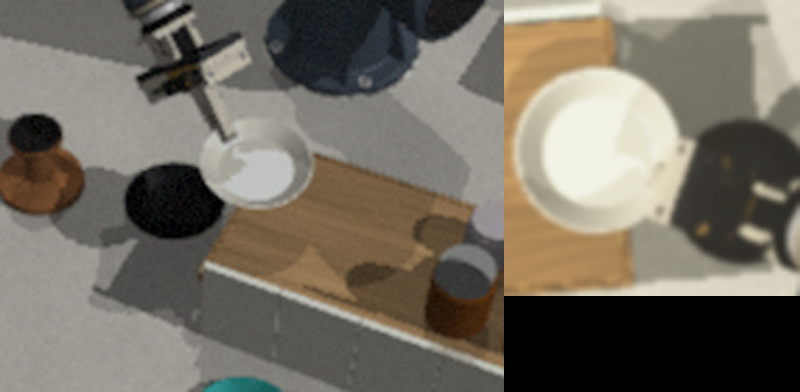

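The plate is held level about 76 mm above the shelf. In the top panel its centre is at about (600,150), which is full-frame (316,220.5).

```bash
python3 - <<'E'
from h import *
s,f=load('t5')
hsv=cv2.cvtColor(f['pixels'],cv2.COLOR_RGB2HSV)
m=((hsv[...,1]<45)&(hsv[...,2]>120)).astype(np.uint8)
print([ (int(np.where(m[r,280:345])[0].min()+280),int(np.where(m[r,280:345])[0].max()+280)) for r in (205,210,215,220,225)])
c=pix2z(s,f,316,220.5,.2295); d=c-s['tool_pos']; print(c,d,np.linalg.norm(d[:2]))
a=np.radians(-30);Q=np.array([[np.cos(a),-np.sin(a)],[np.sin(a),np.cos(a)]])
t=np.array([.5014,-.2543])-Q@d[:2]; print('TCP target',t,'shift u',(t-s['tool_pos'][:2])/.03)
E
```

```text
[(300, 333), (296, 336), (294, 338), (294, 341), (294, 339)]
[0.48141734 0.09075546 0.2295    ] [0.02075297 0.04832205 0.01623316] 0.052589982837579555
TCP target [ 0.45926637 -0.28577163] shift u [ -0.04659981 -10.94016827]
```

Call:
send_rows:
  commands:
    - [0, -0.4, 0, -1]
    - [0, -1.2, 0.1, -4]
    - [0, -2.4, 0.2, -7]
    - [0, -3.8, 0.2, -11]
    - [0, -5.2, 0.2, -15]
    - [0, -6.6, 0.2, -19]
    - [0, -8, 0.2, -23]
    - [0, -9.2, 0.2, -26]
    - [-0.05, -10.2, 0.1, -28]
    - [-0.05, -10.9, 0, -30]

```text
time: 20.68
tool_pos: [0.4584, -0.2862, 0.2121]
eef_rot: [0.38, 0.838, 0.353, 0.166]
force: [-0.4, -0.2, -3.6]
gripper_width: 0.045
```

Call:
send_rows:
  commands:
    - [0, 0, 0, 0]
    - [0, 0, 0, 0]
    - [0, 0, 0, 0]

```text
time: 21.05
tool_pos: [0.4585, -0.2853, 0.2122]
eef_rot: [0.38, 0.839, 0.354, 0.166]
force: [-1.0, 0.3, -4.0]
gripper_width: 0.042
```

```bash
python3 - <<'E'
from h import *
exec(open('st.py').read())
s,f=shot('scene','s6');s2,f2=shot('top','t6')
a=cv2.resize(f['pixels'][120:240,190:330,::-1],None,fx=3,fy=3,interpolation=cv2.INTER_CUBIC)
b=cv2.resize(f2['pixels'][170:270,370:460,::-1],None,fx=4,fy=4,interpolation=cv2.INTER_CUBIC)
c=np.zeros((400,780,3),np.uint8);c[:360,:420]=a;c[:,420:]=b
cv2.imwrite('pics/s6c.png',c)
E
```

```text
21.05 [-1.025  0.408  1.824  0.854  1.228 -2.181] [ 0.4585 -0.2853  0.2122] 
 [[-0.657  0.52   0.547]
 [ 0.754  0.461  0.467]
 [-0.01   0.719 -0.695]] [-1.   0.3 -4. ] 0.042354972311373106
```

View pics/s6c.png

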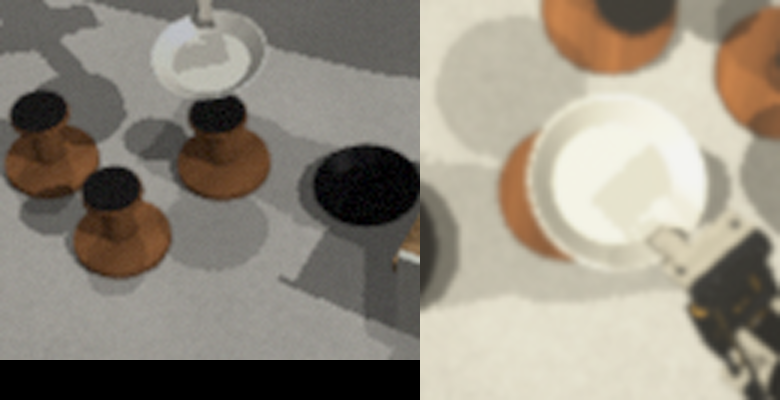

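Panel s6c shows the plate level above the near stand, with its centre at (617.5,181.5), which is full-frame (419.3,215.3).

```bash
python3 - <<'E'
from h import *
s,f=load('t6'); 
for u,v in[(419.3,215.3)]: c=pix2z(s,f,u,v,.2275);print(c,(np.array([.5014,-.2543])-c[:2])/.03)
E
```

```text
[ 0.50276527 -0.25114583  0.2275    ] [-0.04550884 -0.1051391 ]
```

Call:
send_rows:
  commands:
    - [0, 0, -0.3, 0]
    - [-0.05, -0.1, -0.8, 0]
    - [-0.05, -0.1, -1.3, 0]
    - [-0.05, -0.1, -1.8, 0]
    - [-0.05, -0.1, -2.3, 0]
    - [-0.05, -0.1, -2.65, 0]
    - [-0.05, -0.1, -2.85, 0]
    - [-0.05, -0.1, -2.95, 0]
    - [-0.05, -0.1, -2.95, 0]

```text
time: 22.28
tool_pos: [0.4572, -0.2887, 0.124]
eef_rot: [0.38, 0.838, 0.354, 0.166]
force: [0.2, 1.2, -2.0]
gripper_width: 0.039
```

Call:
send_rows:
  commands:
    - [0, 0, -0.05, 0]
    - [0, 0, -0.1, 0]
    - [0, 0, -0.13, 0]
    - [0, 0, -0.13, 0]

```text
time: 22.78
tool_pos: [0.4573, -0.2888, 0.1204]
eef_rot: [0.38, 0.838, 0.354, 0.167]
force: [-1.9, -0.9, 1.6]
gripper_width: 0.043
```

```bash
python3 st.py
```

```text
22.775 [-1.03   0.563  1.865  0.917  1.107 -2.35 ] [ 0.4573 -0.2888  0.1204] 
 [[-0.656  0.519  0.548]
 [ 0.754  0.462  0.467]
 [-0.011  0.72  -0.694]] [-1.9 -0.9  1.6] 0.043107797026352083
```

Call:
send_rows:
  commands:
    - [0, 0, -0.03, 0]
    - [0, 0, -0.05, 0]
    - [0, 0, -0.05, 0]

```text
time: 23.15
tool_pos: [0.4574, -0.289, 0.1191]
eef_rot: [0.38, 0.838, 0.354, 0.167]
force: [-4.0, -1.4, 5.3]
gripper_width: 0.042
```

```bash
python3 - <<'E'
from h import *
exec(open('st.py').read())
s,f=shot('scene','s7');s2,f2=shot('top','t7')
a=cv2.resize(f['pixels'][110:210,210:310,::-1],None,fx=4,fy=4,interpolation=cv2.INTER_CUBIC)
b=cv2.resize(f2['pixels'][170:270,370:460,::-1],None,fx=4,fy=4,interpolation=cv2.INTER_CUBIC)
c=np.hstack([a,b]);cv2.imwrite('pics/s7c.png',c)
E
```

```text
23.15 [-1.03   0.565  1.865  0.919  1.105 -2.353] [ 0.4574 -0.289   0.1191] 
 [[-0.656  0.519  0.548]
 [ 0.755  0.462  0.466]
 [-0.011  0.72  -0.694]] [-4.  -1.4  5.3] 0.04241100371040658
```

View pics/s7c.png

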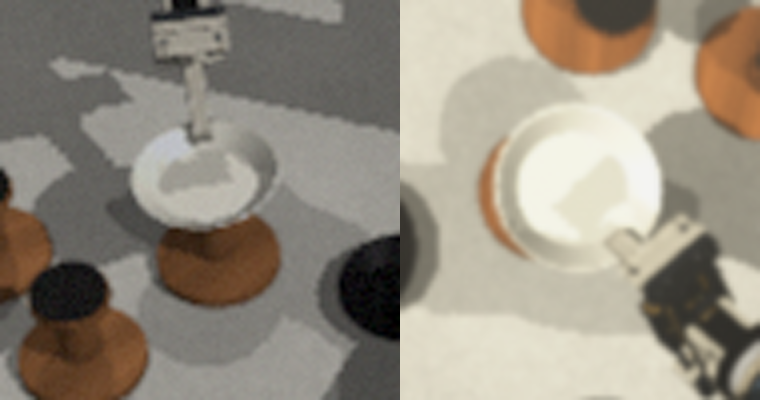

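The plate sits on the stand's top with its centre at (414.2,216.2), within about 3 mm of the stand's, and contact is light. I'll release and back out along the tool axis.

Call:
send_rows:
  commands:
    - [0, 0, 0, 0]
    - [0, 0, 0, 0]
    - [0, 0, 0, 0]
    - [0, 0, 0, 0]
  gripper: 0.6

```text
time: 23.75
tool_pos: [0.4574, -0.2889, 0.1191]
eef_rot: [0.38, 0.838, 0.354, 0.167]
force: [-0.6, 0.4, -0.9]
gripper_width: 0.198
```

Call:
send_rows:
  commands:
    - [-0.16, -0.14, 0.21, 0]
    - [-0.4, -0.34, 0.5, 0]
    - [-0.8, -0.68, 1.01, 0]
    - [-1.3, -1.1, 1.65, 0]
    - [-2, -1.7, 2.53, 0]
    - [-2.6, -2.2, 3.5, 0]
    - [-3, -2.6, 5, 0]
    - [-3, -2.6, 5, 0]

```text
time: 24.75
tool_pos: [0.3667, -0.369, 0.2722]
eef_rot: [0.38, 0.839, 0.351, 0.169]
force: [0.3, -0.3, 0.4]
gripper_width: 0.201
```

```bash
python3 - <<'E'
from h import *
exec(open('st.py').read())
s,f=shot('scene','s8');s2,f2=shot('top','t8')
a=cv2.resize(f['pixels'][110:270,180:500,::-1],None,fx=2.4,fy=2.4,interpolation=cv2.INTER_CUBIC)
b=cv2.resize(f2['pixels'][140:280,150:460,::-1],None,fx=2.4,fy=2.4,interpolation=cv2.INTER_CUBIC)[:216]
b=f2['pixels'][170:260,370:460,::-1]; b=cv2.resize(b,None,fx=2.3,fy=2.3,interpolation=cv2.INTER_CUBIC)
d=cv2.resize(f2['pixels'][170:280,150:370,::-1],None,fx=1.88,fy=1.88,interpolation=cv2.INTER_CUBIC)
c=np.zeros((384+207,768,3),np.uint8);c[:384]=a;c[384:,:207]=b;c[384:384+206,220:220+d.shape[1]]=d[:206]
cv2.imwrite('pics/s8c.png',c)
E
```

```text
24.75 [-1.25   0.369  1.707  0.736  1.465 -2.207] [ 0.3667 -0.369   0.2722] 
 [[-0.655  0.518  0.55 ]
 [ 0.756  0.465  0.461]
 [-0.017  0.718 -0.696]] [ 0.3 -0.3  0.4] 0.20059765948156874
```

View pics/s8c.png

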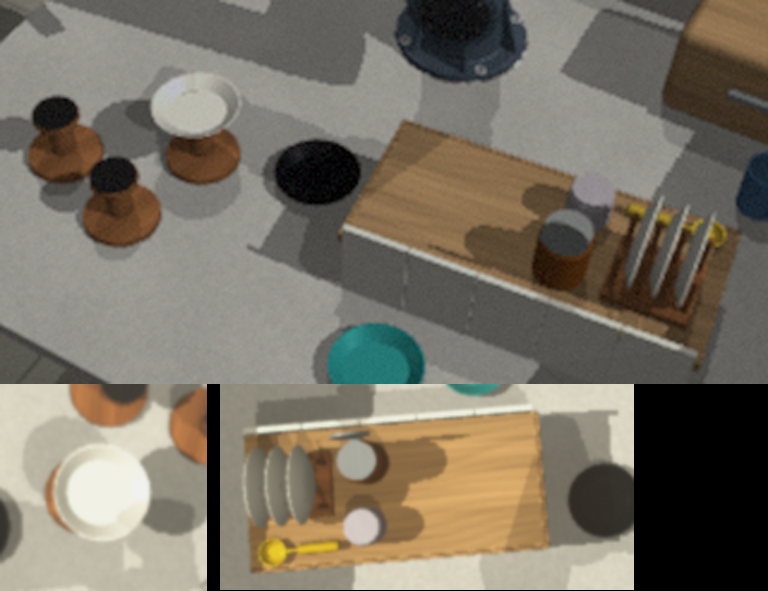

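The plate rests level on the near stand: top panel centre (102,492), or about (414,216.5) full-frame. The arm is clear, and the rack, tin, jar and spoon are where they were. Handing in.

```bash
python3 -c "
from h import *
print(env.finish_job())"
```

```text
the job is handed in; nothing more can be done
None
```

The white plate is on the round top of the stand nearest the robot, released, and the job was handed in at about 24.8 s of the 64 s allowed.

**Slide:** I pushed the plate from inside its wall with closed fingers until the rim stuck out about 50 mm past the cork edge. The first push ran too high, passed over the rim and didn't move the plate, so I repeated it 15 mm lower.

**Tool tilt:** The move rows only command shifts and a turn about z. I got the roughly 45° tilt that matches the sloped wall by reaching repeatedly past the arm's limit; the tilt held afterwards. This follows from how the interface treats poses out of reach, not from a direct command.

**Pinch and placing:** The fingers stopped at about 4 mm on the 5 mm wall. The plate looked level in the pictures taken after lifting and above the stand. Just before release the stand was taking about 9 N.

**Last checks:**
- **Placement:** The last picture shows the plate level and within about 3 mm of the stand's centre, by pixel estimate.
- **Robot:** The measured force was about 0, and the arm and fingers were clear of everything.
- **Bystanders:** The rack, tin, jar and spoon looked where they were at the start. I compared them by eye and did not measure them.
- **Not checked:** I did not view the plate again after handing in.

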